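Build up a dish pivot on its mast foot

ROBOT

A 6-joint arm with a two-finger parallel gripper is mounted at the origin on the work surface. World frame = base frame: x ahead of the robot, y to its left, z up, the work surface at z = 0. Lengths are in m, angles in rad, forces in N, time in s.
With the tool pointing down it reaches from about 0.3 to 0.75 m from the base axis. Payload 8.5 kg.
Tool frame: the origin (TCP) lies at the very end of the fingers, on their centre line; the grasp point (between the pads) lies 19 mm behind it; z points along the fingers, y is the line along which they close (so a half turn about z gives the same grasp; the last joint's range is limited). The gripper opens to 88 mm and grips with 3 to 60 N. Pads are 18 mm wide; open, the fingers measure 123 mm over their backs; the gripper's body (75 mm by 187 mm) begins 45 mm behind the grasp point.
Start: joints at [-1.426, 0.381, 1.297, -0, 1.464, -0.215], TCP at [0.194, -0.515, 0.239] pointing down, gripper open.
Joint ranges: [-3.11, 3.11], [-0.89, 2.33], [0.22, 2.48], [-1.42, 4.56], [0.17, 2.85], [-2.88, 2.88]. Speed limits (rad/s): [2.39, 2.39, 3.14, 3.14, 3.14, 3.14].

INTERFACE

Orientations are given as a unit quaternion [x, y, z, w].
In Python, from station import robot gives the robot as it stands.
- The arm moves only by the tool play_rows, never from a script. Its argument "deltas" is a list of rows, each an object of numbers: "dx", "dy", "dz": the shift along the tool's x, y, z in cm; "wx", "wy", "wz": the turn, a rotation vector about the tool's x, y, z in rad; "fingers": the finger opening in cm, from 0 to 8.81. In form: [{"dx": .., "dy": .., "dz": .., "wx": .., "wy": .., "wz": .., "fingers": ..}, ...]. A call has 1 to 8 rows; each row shifts and turns the commanded pose from where the row before left it, along the tool's axes as they then stand; what a row does not reach is not made up. A row lasts 1/8 s, in which the tool goes at most 62.5 mm and 10.7 degrees, less where a joint would pass 70% of its speed; a pose out of reach is approached as far as the arm can. A call is refused whole if a number of a shift passes 6.25 or a number of a turn 0.188, either way. A call with a gripper value outside its range is refused whole. The fingers move at their own pace and stop on an object; "newtons" is the grip in N (left out, the last holds). Time passes only in rows, so rows that do not move let the fingers close. It gives the time, the measured TCP pose, the force, the opening and the grip force at its end, in the units of the state.
- robot.read_state(): the state, without advancing time (a new reading comes with each control period).
- robot.snapshot(name): name is "scene" or "top" or "wrist"; returns a dict with "img" (480x640x3 uint8, red, green, blue), "z_map" (480x640 float32, m along the optical axis (not along the pixel's ray), 0 where there is no reading), "fovy" (degrees; the focal length in pixels is half the picture's height over the tangent of half this angle, whatever the lens; pixels are square), "cx", "cy" (the principal point, pixels), "R" (3x3) and "t" (3): a world point X has camera coordinates R X + t. Camera axes: x right, y down, z forward; pixel columns grow to the right and rows downward; lengths in m; the calibration is good to about 2 mm. A picture is of the moment at which its call begins.
- robot.sign_off(): hands the job in; it is judged then, once.
The state is a dict: "clock": time; "joints": joint angles; "qd": joint speeds; "joint_torque": joint torques, N m; "position": TCP position; "ee_rot": TCP orientation; "force": force on the tool from outside, world axes, zero at the start; "torque": the same for the moment, N m; "width": finger opening in m; "grip_force": force on a finger pad.
Only numpy, scipy, OpenCV 4.12 (cv2) and the standard library are available. Lean on these libraries where they do the work, as an engineer would, in place of code of your own. Each camera call takes 0.05 s, during which the arm holds its last target. There are 200 camera calls.

TASK

Build up the dish pivot on the short steel mast foot: thread the flat black rubber pad over the post and down onto the flange, then the bracket with the two ears, then the aluminium sleeve, and last close the stack with the black cap, its plug down inside the top of the sleeve. Every part must sit flat on the one below. Leave the flask, the meter and the spanner where they are.

Things in the scene. Friction and masses are not known exactly. Their poses are not given: they have to be found in the camera images.
- foot: Bare steel mast foot, fixed to the desk: round flange 100 mm across, 8 mm thick, with an upright post of 30 mm diameter in its middle. Post top 54 mm above the desk; its last 10 mm taper to 18 mm diameter. Origin: centre of the flange's underside; z up along the post. Fully built, the parts' origins lie above it by: pad 8, bracket 20, sleeve 38, cap 56 mm.
- pad: Flat black rubber ring, rigid, lying flat: 64 mm outside diameter, 40 mm hole, 12 mm high. Loose, about 50 g. Origin: centre of its underside; z up. Goes on first, on the flange.
- bracket: Grey painted bracket, lying flat: round collar, 54 mm outside diameter, 40 mm hole, 18 mm high, with two ears 24 mm wide, 6 mm thick at its foot reaching 51 mm from the centre along its own +x and -x. Loose, about 180 g. Grip the collar across its own y. Origin: centre of its underside; z up. Goes on second, on the pad; any heading.
- sleeve: Plain aluminium tube standing on end: 50 mm outside diameter, 40 mm bore, 28 mm high. Loose, about 80 g. Origin: centre of its underside; z up. Goes on third, on the bracket's collar; the post reaches only 16 mm up into it.
- cap: Black plastic cap, no hole: round head 52 mm across and 14 mm high on a plug 30 mm across (22 mm at its end) and 10 mm long, on which it stands. Loose, about 50 g. Origin: centre of the plug's underside; z up; grip the head, 10 to 24 mm above it. Goes on last: plug in the sleeve's bore, head on the sleeve's rim.
- flask: Bystander: orange vacuum flask, standing, 72 mm across, 200 mm high. Origin: centre of its underside.
- meter: Bystander: grey hand-held electrical meter lying face up, 150 x 75 x about 40 mm. Origin: centre of its underside.
- spanner: Bystander: steel spanner lying flat, 170 mm long. Origin: on the desk near its middle.
Not all that is in view belongs to the job. Several things look just like the bracket: the one meant starts farthest to the robot's right.

How it is judged:
On the way, in this order (a step that is already met when the one before it is completed fails the run):
1. the rubber pad lies flat on the flange around the post (z of pad in the frame of foot between 0.005 and 0.011 m and horizontal distance between pad and foot below 0.009 m and angle between pad's own z axis and vertical below 0.08 rad), for 0.2 s.
2. the bracket lies flat on the pad around the post (z of bracket in the frame of foot between 0.017 and 0.023 m and horizontal distance between bracket and foot below 0.009 m and angle between bracket's own z axis and vertical below 0.08 rad), for 0.2 s.
3. the sleeve stands on the bracket around the post (z of sleeve in the frame of foot between 0.035 and 0.041 m and horizontal distance between sleeve and foot below 0.009 m and angle between sleeve's own z axis and vertical below 0.08 rad), for 0.2 s.
4. the cap is seated, its plug in the sleeve (z of cap in the frame of foot between 0.053 and 0.059 m and horizontal distance between cap and sleeve below 0.008 m and angle between cap's own z axis and vertical below 0.08 rad), for 0.2 s.
At the end, for the whole second after the job is handed in: Pad, bracket, sleeve, cap stacked on the foot: origins 8, 20, 38, 56 mm (within 3 mm) above its origin, tilt under 0.08 rad; pad, bracket and sleeve within 9 mm of the post's axis, cap within 8 mm of the sleeve's; all at rest (under 0.02 m/s, 0.3 rad/s) (all of step 1 and all of step 2 and all of step 3 and all of step 4 and linear speed of each of pad, bracket, sleeve, cap below 0.02 m/s and angular speed of each of pad, bracket, sleeve, cap below 0.3 rad/s); the robot touches nothing.
It fails at once if the flask is displaced by more than 30 mm (distance of flask from where it was at the start of the episode above 0.03 m).
It fails at once if the meter is displaced by more than 30 mm (distance of meter from where it was at the start of the episode above 0.03 m).
It fails at once if the spanner is displaced by more than 30 mm (distance of spanner from where it was at the start of the episode above 0.03 m).
It also fails if it takes over 102 s, if anything falls off the work surface, if the arm or the gripper's body presses on something with over 40 N, if the wrist force passes 120 N, or if a joint passes its speed limit or range.

## Working session

There is one attempt and no reset: what is moved stays moved. The work goes in short steps, Python scripts to look and compute and a tool call to move; the robot and the scene stay as the last step left them, time stands still between calls to the robot, and variables do not carry over. Pictures are saved under pics/ and viewed, at most 14 in all, crops included, and the job is handed in when it is done.

Besides the shell and the picture viewer there is one more tool, called after "Emit:" in YAML: its name, and indented under it one key for each argument. play_rows: Moves the arm, as the interface text tells. Its arguments: {"type":"object","properties":{"deltas":{"type":"array","items":{"type":"object","properties":{"dx":{"type":"number"},"dy":{"type":"number"},"dz":{"type":"number"},"wx":{"type":"number"},"wy":{"type":"number"},"wz":{"type":"number"},"fingers":{"type":"number"}}}},"newtons":{"type":"number"}},"required":["deltas"]}

```bash
mkdir -p pics; cat > h.py <<'E'
import numpy as np, cv2
from station import robot
def snap(n,save=None):
    s=robot.snapshot(n)
    if save: cv2.imwrite('pics/'+save+'.png',s['img'][...,::-1])
    return s
def cloud(s):
    z=s['z_map'].astype(float);H,W=z.shape
    f=H/2/np.tan(np.radians(s['fovy'])/2)
    u,v=np.meshgrid(np.arange(W),np.arange(H))
    P=np.stack([(u-s['cx'])/f*z,(v-s['cy'])/f*z,z],-1)
    X=(P-s['t'])@s['R']
    X[z==0]=np.nan
    return X
E
python3 - <<'E'
from h import *
for n in ['scene','top']:
    s=snap(n,n+'1'); np.savez('/tmp/'+n,**s)
    X=cloud(s); print(n,s['fovy'],s['cx'],s['cy'],(-s['R'].T@s['t']).round(3),s['R'].round(2).tolist(),np.nanmedian(X[...,2]))
    if n=='top': print(X[240,320],X[100,100],X[400,500])
print(robot.read_state())
E
```

```text
scene 57.69383665053427 319.41627053008415 248.76904537679647 [1.336 0.202 0.569] [[-0.27, 0.96, -0.01], [0.51, 0.13, -0.85], [-0.82, -0.23, -0.53]] -0.0003973583662798443
top 46.1021775879302 308.90945760799127 248.35905942662703 [ 0.239 -0.024  1.62 ] [[-0.02, -1.0, 0.01], [-0.98, 0.02, -0.18], [0.18, -0.01, -0.98]] -0.001361065021983192
[ 0.55305261 -0.07290122  0.00088681] [ 1.35119859  0.87013375 -0.7433657 ] [ 0.14017739 -0.38052967  0.55105349]
{'clock': 0.1, 'joints': array([-1.42630913e+00,  3.81112378e-01,  1.29818737e+00, -2.40621949e-05,
        1.46362430e+00, -2.15299358e-01]), 'qd': array([-1.03469703e-03, -1.39544314e-03, -3.34685332e-03, -5.49073438e-05,
        4.44211199e-05,  2.51352538e-03]), 'joint_torque': array([ 3.72374649e-03, -4.38657582e+01, -2.24911845e+01,  7.14711682e-02,
        3.42217914e-02, -7.12774181e-05]), 'position': array([ 0.19359344, -0.514513  ,  0.23820744]), 'ee_rot': array([ 9.83862344e-01,  1.78925811e-01,  1.16109629e-05, -6.65699848e-04]), 'force': array([ 0.40305111,  0.66304866, -0.18375518]), 'torque': array([-0.06975568, -0.00248918, -0.00480806]), 'grip_force': 0.0, 'width': 0.08828263178006389}
```

View pics/top1.png

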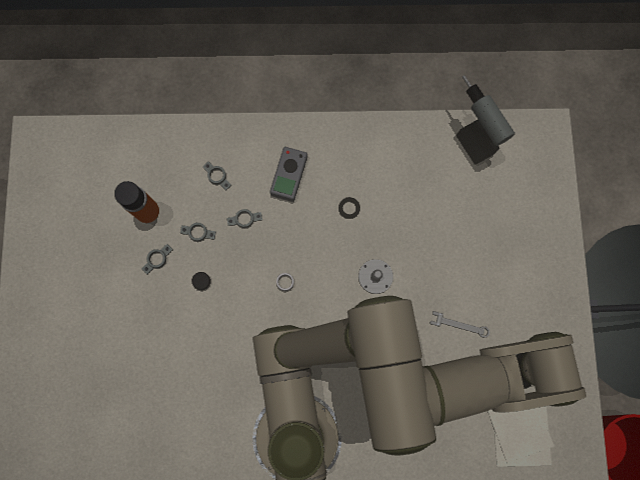

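View pics/scene1.png

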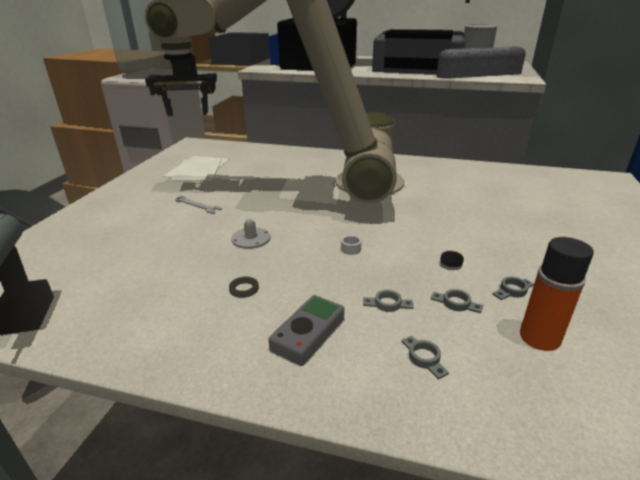

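The top view shows four bracket lookalikes at (217,176), (198,232), (245,218) and (157,258). The one farthest right (lowest y) is (245,218). The pad is at (349,208), the foot at (376,276), the sleeve at (285,282) and the cap at (201,281). I'll measure them and check the bracket in a crop.

```bash
python3 - <<'E'
from h import *
s=dict(np.load('/tmp/top.npz')); X=cloud(s)
m=((X[...,2]>0.004)&(X[...,2]<0.3)).astype(np.uint8)
n,l,st,c=cv2.connectedComponentsWithStats(m)
for i in range(1,n):
    if 40<st[i,4]<3000:
        p=X[l==i]; lo,hi=p[:,:2].min(0),p[:,:2].max(0)
        print(st[i,4],c[i].round(),((lo+hi)/2).round(4),p[:,:2].mean(0).round(4),(hi-lo).round(3),np.percentile(p[:,2],95).round(4))
for uv in [(245,218),(349,208),(376,276),(285,282),(201,281)]: print(uv,X[uv[1],uv[0]].round(4))
im=s['img'][140:300,130:400,::-1]
cv2.imwrite('pics/crop1.png',cv2.resize(im,None,fx=2.9,fy=2.9,interpolation=cv2.INTER_CUBIC))
E
```

```text
2452 [483. 127.] [ 0.874  -0.5704] [ 0.8407 -0.5323] [0.201 0.201] 0.2019
1362 [288. 174.] [0.7542 0.0189] [0.7449 0.017 ] [0.172 0.118] 0.0437
284 [216. 175.] [0.753  0.2316] [0.7521 0.2302] [0.085 0.083] 0.0219
1247 [136. 201.] [0.6793 0.469 ] [0.6423 0.4266] [0.147 0.161] 0.204
262 [348. 208.] [ 0.6457 -0.1604] [ 0.6462 -0.1581] [0.076 0.071] 0.0177
328 [242. 219.] [0.6207 0.1603] [0.6192 0.1528] [0.064 0.124] 0.0215
316 [196. 231.] [0.5869 0.289 ] [0.5832 0.2878] [0.065 0.111] 0.0231
313 [156. 259.] [0.5059 0.4026] [0.5043 0.4012] [0.084 0.09 ] 0.0227
798 [375. 276.] [ 0.4436 -0.2302] [ 0.4414 -0.2289] [0.105 0.106] 0.05
300 [200. 280.] [0.4456 0.2762] [0.4388 0.272 ] [0.067 0.067] 0.0294
142 [284. 281.] [0.4396 0.0308] [0.4329 0.0329] [0.076 0.052] 0.0329
305 [457. 324.] [ 0.3016 -0.458 ] [ 0.3008 -0.4549] [0.076 0.154] 0.0127
61 [502. 429.] [ 0.0168 -0.5644] [ 0.0138 -0.5608] [0.045 0.052] 0.01
101 [507. 452.] [-0.0532 -0.5726] [-0.0494 -0.5718] [0.057 0.071] 0.0092
(245, 218) [0.6228 0.1461 0.002 ]
(349, 208) [ 0.6474 -0.1607  0.0022]
(376, 276) [ 0.4373 -0.2257  0.0533]
(285, 282) [0.4314 0.0309 0.002 ]
(201, 281) [0.4358 0.268  0.0277]
```

View pics/crop1.png

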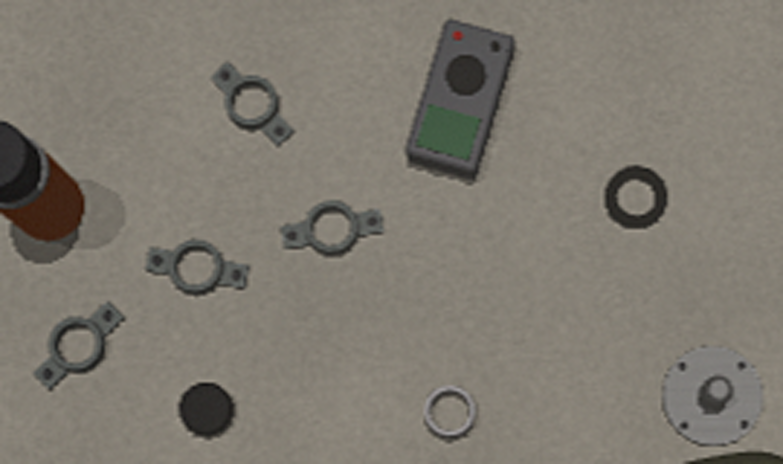

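The target bracket, at crop (332,229), is clearly the rightmost of the four. Its ears run about along y. I'll move over the foot first and look with the wrist camera.

Emit:
play_rows:
  deltas:
    - {"wz": 0.18, "fingers": 8.8}
    - {"wz": 0.18}
    - {"dx": 4, "dy": -4.6}
    - {"dx": 4, "dy": -4.6}
    - {"dx": 4, "dy": -4.6}
    - {"dx": 4, "dy": -4.6}
    - {"dx": 4, "dy": -4.6}
    - {"dx": 4, "dy": -4.6}

```text
$.deltas[0]: bad value
```

```bash
python3 - <<'E'
from h import *
s=snap('wrist','w1'); np.savez('/tmp/w1',**s); X=cloud(s)
st=robot.read_state();print(st['clock'],st['position'],st['ee_rot'].round(4),s['fovy'],s['cx'],s['cy'],s['R'].round(3).tolist(),(-s['R'].T@s['t']).round(4))
s2=snap('top');X2=cloud(s2)
E
```

```text
0.15 [ 0.19360572 -0.51459142  0.23829832] [ 9.839e-01  1.789e-01  0.000e+00 -5.000e-04] 61.548219990172186 318.12153997989395 237.91954953855478 [[0.352, -0.936, -0.001], [-0.905, -0.341, 0.254], [-0.238, -0.089, -0.967]] [ 0.2558 -0.4924  0.3844]
```

View pics/w1.png

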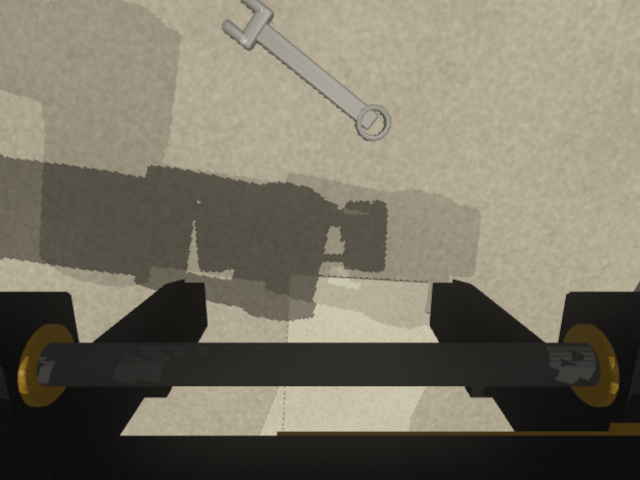

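The wrist camera looks ahead along tool +x, with the fingers at the bottom of the image. The call was refused, so every field is probably needed; I'll resend the move with all of them.

Emit:
play_rows:
  deltas:
    - {"dx": 0, "dy": 0, "dz": 0, "wx": 0, "wy": 0, "wz": 0.18, "fingers": 8.8}
    - {"dx": 0, "dy": 0, "dz": 0, "wx": 0, "wy": 0, "wz": 0.18, "fingers": 8.8}
    - {"dx": 3, "dy": -4.8, "dz": 0, "wx": 0, "wy": 0, "wz": 0, "fingers": 8.8}
    - {"dx": 3, "dy": -4.8, "dz": 0, "wx": 0, "wy": 0, "wz": 0, "fingers": 8.8}
    - {"dx": 3, "dy": -4.8, "dz": 0, "wx": 0, "wy": 0, "wz": 0, "fingers": 8.8}
    - {"dx": 3, "dy": -4.8, "dz": 0, "wx": 0, "wy": 0, "wz": 0, "fingers": 8.8}
    - {"dx": 3, "dy": -4.8, "dz": 0, "wx": 0, "wy": 0, "wz": 0, "fingers": 8.8}
    - {"dx": 3, "dy": -4.8, "dz": 0, "wx": 0, "wy": 0, "wz": 0, "fingers": 8.8}

```text
clock: 1.2
position: [0.3743, -0.2252, 0.2388]
ee_rot: [1.0, -0.0, 0.0, 0.0]
force: [-0.0, 0.2, -0.1]
width: 0.0881
grip_force: 0.0
```

```bash
cat >> h.py <<'E'
def comps(name,zlo,zhi,box=None,tag=None):
    s=snap(name,tag); X=cloud(s)
    m=(X[...,2]>zlo)&(X[...,2]<zhi)
    if box: m&=(X[...,0]>box[0])&(X[...,0]<box[1])&(X[...,1]>box[2])&(X[...,1]<box[3])
    n,l,st,c=cv2.connectedComponentsWithStats(m.astype(np.uint8))
    for i in range(1,n):
        if st[i,4]>150:
            p=X[l==i].astype(np.float32); (cx,cy),r=cv2.minEnclosingCircle(p[:,:2].copy()); d=p[:,:2]-p[:,:2].mean(0)
            w,v=np.linalg.eigh(d.T@d)
            print(name,st[i,4],c[i].round(),'circle',round(cx,4),round(cy,4),'r',round(r,4),'mean',p[:,:2].mean(0).round(4),'z',np.median(p[:,2]).round(4),'ax',round(float(np.arctan2(v[1,1],v[0,1])),3))
    return s,X
def state():
    st=robot.read_state();print(round(st['clock'],2),st['position'].round(4),st['ee_rot'].round(4),'F',st['force'].round(1),'w',round(st['width'],4),'g',round(st['grip_force'],1))
E
python3 - <<'E'
from h import *
state()
print('post');comps('wrist',.047,.06,tag='w2')
print('flange');comps('wrist',.003,.013)
E
```

```text
1.2 [ 0.3743 -0.2252  0.2388] [ 1.e+00 -3.e-04  1.e-04  1.e-04] F [-0.   0.2 -0.1] w 0.0881 g 0.0
post
wrist 849 [329. 126.] circle 0.4455 -0.2342 r 0.0137 mean [ 0.4452 -0.2341] z 0.0531 ax -2.999
flange
wrist 8744 [334. 127.] circle 0.4453 -0.2342 r 0.05 mean [ 0.4468 -0.234 ] z 0.0081 ax 1.744
wrist 345 [ 69. 141.] circle 0.4331 0.0232 r 0.0248 mean [0.4339 0.0074] z 0.0081 ax -3.066
wrist 345 [ 30. 143.] circle 0.4323 0.0331 r 0.0193 mean [0.432 0.043] z 0.0082 ax -3.11
wrist 2512 [545. 272.] circle 0.3018 -0.4632 r 0.0806 mean [ 0.3098 -0.4456] z 0.0068 ax 1.321
```

View pics/w2.png

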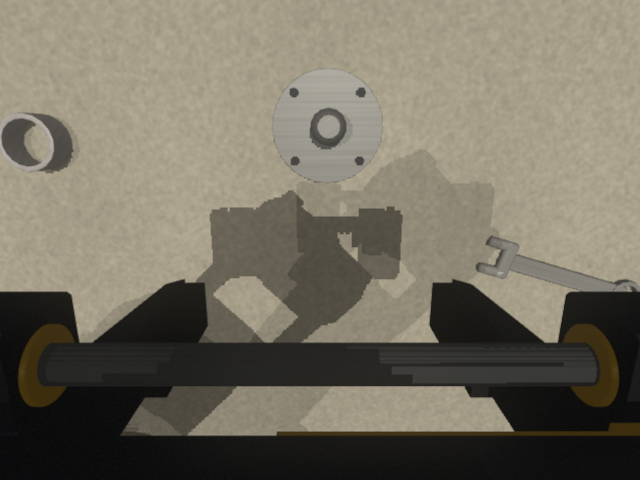

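The foot is at (0.4454,-0.2342), seen at pixel (329,126). The sleeve is at left (35,140). Next is the pad.

Emit:
play_rows:
  deltas:
    - {"dx": 5.1, "dy": -1.6, "dz": 0, "wx": 0, "wy": 0, "wz": 0, "fingers": 8.8}
    - {"dx": 5.1, "dy": -1.6, "dz": 0, "wx": 0, "wy": 0, "wz": 0, "fingers": 8.8}
    - {"dx": 5.1, "dy": -1.6, "dz": 1, "wx": 0, "wy": 0, "wz": 0, "fingers": 8.8}
    - {"dx": 5.1, "dy": -1.6, "dz": 1, "wx": 0, "wy": 0, "wz": 0, "fingers": 8.8}
    - {"dx": 0, "dy": 0, "dz": 0, "wx": 0, "wy": 0, "wz": 0, "fingers": 8.8}

```text
clock: 1.92
position: [0.5793, -0.1623, 0.2166]
ee_rot: [1.0, 0.001, -0.001, -0.001]
force: [-0.6, 0.7, 0.4]
width: 0.0878
grip_force: 0.0
```

```bash
python3 - <<'E'
from h import *
state()
comps('wrist',.006,.05)
E
```

```text
1.93 [ 0.5793 -0.1623  0.2166] [ 1.0e+00  1.0e-03 -1.1e-03 -6.0e-04] F [-0.6  0.7  0.4] w 0.0878 g 0.0
wrist 10316 [80. 43.] circle 0.7191 0.0207 r 0.0528 mean [0.7091 0.0152] z 0.0367 ax 1.727
wrist 2840 [320. 125.] circle 0.6496 -0.1639 r 0.0319 mean [ 0.6504 -0.1639] z 0.012 ax 1.648
wrist 418 [ 11. 151.] circle 0.6277 0.1054 r 0.0165 mean [0.6283 0.1035] z 0.0066 ax 2.718
wrist 3488 [389. 322.] circle 0.4495 -0.2323 r 0.0482 mean [ 0.4689 -0.2313] z 0.0079 ax 1.62
```

Emit:
play_rows:
  deltas:
    - {"dx": 3.5, "dy": 0.1, "dz": 2, "wx": 0, "wy": 0, "wz": 0, "fingers": 8.8}
    - {"dx": 3.5, "dy": 0.1, "dz": 4, "wx": 0, "wy": 0, "wz": 0, "fingers": 8.8}
    - {"dx": 0, "dy": 0, "dz": 5, "wx": 0, "wy": 0, "wz": 0, "fingers": 8.8}
    - {"dx": 0, "dy": 0, "dz": 5, "wx": 0, "wy": 0, "wz": 0, "fingers": 8.8}
    - {"dx": 0, "dy": 0, "dz": 3, "wx": 0, "wy": 0, "wz": 0, "fingers": 8.8}
    - {"dx": 0, "dy": 0, "dz": 0, "wx": 0, "wy": 0, "wz": 0, "fingers": 8.8}
    - {"dx": 0, "dy": 0, "dz": 0, "wx": 0, "wy": 0, "wz": 0, "fingers": 8.8}

```text
clock: 2.85
position: [0.6481, -0.166, 0.0308]
ee_rot: [1.0, -0.001, 0.001, 0.001]
force: [0.4, 0.2, -0.4]
width: 0.0882
grip_force: 0.0
```

Emit:
play_rows:
  deltas:
    - {"dx": 0.15, "dy": -0.2, "dz": 1.4, "wx": 0, "wy": 0, "wz": 0, "fingers": 8.8}
    - {"dx": 0, "dy": 0, "dz": 1.3, "wx": 0, "wy": 0, "wz": 0, "fingers": 8.8}
    - {"dx": 0, "dy": 0, "dz": 0, "wx": 0, "wy": 0, "wz": 0, "fingers": 5.5}
    - {"dx": 0, "dy": 0, "dz": 0, "wx": 0, "wy": 0, "wz": 0, "fingers": 5.5}
    - {"dx": 0, "dy": 0, "dz": 0, "wx": 0, "wy": 0, "wz": 0, "fingers": 5.5}
    - {"dx": 0, "dy": 0, "dz": 0, "wx": 0, "wy": 0, "wz": 0, "fingers": 5.5}
    - {"dx": 0, "dy": 0, "dz": 0, "wx": 0, "wy": 0, "wz": 0, "fingers": 5.5}
  newtons: 20

```text
clock: 3.72
position: [0.6491, -0.1628, 0.0017]
ee_rot: [1.0, -0.0, -0.0, -0.0]
force: [0.4, -0.5, -0.6]
width: 0.0624
grip_force: 20.0
```

Emit:
play_rows:
  deltas:
    - {"dx": 0, "dy": 0, "dz": -2, "wx": 0, "wy": 0, "wz": 0, "fingers": 5.5}
    - {"dx": 0, "dy": 0, "dz": -4, "wx": 0, "wy": 0, "wz": 0, "fingers": 5.5}
    - {"dx": -4, "dy": 1.4, "dz": -3, "wx": 0, "wy": 0, "wz": 0, "fingers": 5.5}
    - {"dx": -5, "dy": 1.7, "dz": 0, "wx": 0, "wy": 0, "wz": 0, "fingers": 5.5}
    - {"dx": -5, "dy": 1.7, "dz": 0, "wx": 0, "wy": 0, "wz": 0, "fingers": 5.5}
    - {"dx": -4.4, "dy": 1.5, "dz": 0, "wx": 0, "wy": 0, "wz": 0, "fingers": 5.5}
    - {"dx": -2, "dy": 0.8, "dz": 0, "wx": 0, "wy": 0, "wz": 0, "fingers": 5.5}
    - {"dx": 0, "dy": 0, "dz": 0, "wx": 0, "wy": 0, "wz": 0, "fingers": 5.5}

```text
clock: 4.72
position: [0.4445, -0.2343, 0.0921]
ee_rot: [1.0, -0.001, 0.0, 0.0]
force: [0.8, -0.0, -0.7]
width: 0.0619
grip_force: 20.0
```

```bash
python3 - <<'E'
from h import *
state()
snap('wrist','w3')
E
```

```text
4.72 [ 0.4445 -0.2343  0.0921] [ 1.0e+00 -1.1e-03  1.0e-04  1.0e-04] F [ 0.8 -0.  -0.7] w 0.0619 g 20.0
```

View pics/w3.png

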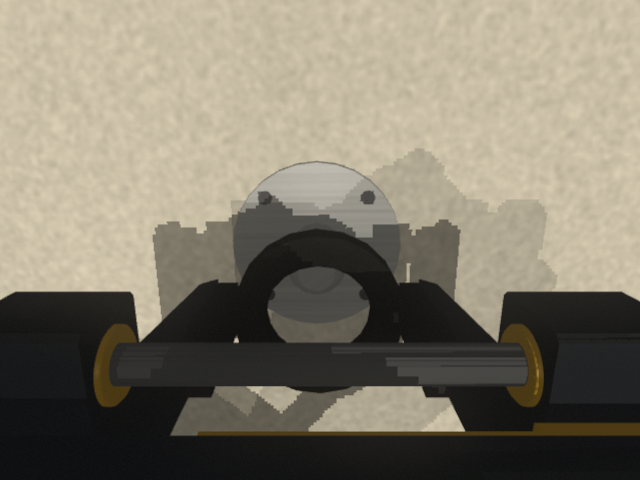

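The pad is held level and lined up with the post, the ring centre at about (318,308). I'll lower it.

Emit:
play_rows:
  deltas:
    - {"dx": 0, "dy": 0, "dz": 3, "wx": 0, "wy": 0, "wz": 0, "fingers": 5.5}
    - {"dx": 0, "dy": 0, "dz": 2, "wx": 0, "wy": 0, "wz": 0, "fingers": 5.5}
    - {"dx": 0, "dy": 0, "dz": 2, "wx": 0, "wy": 0, "wz": 0, "fingers": 5.5}
    - {"dx": 0, "dy": 0, "dz": 1, "wx": 0, "wy": 0, "wz": 0, "fingers": 5.5}
    - {"dx": 0, "dy": 0, "dz": 0, "wx": 0, "wy": 0, "wz": 0, "fingers": 5.5}
    - {"dx": 0, "dy": 0, "dz": 0, "wx": 0, "wy": 0, "wz": 0, "fingers": 5.5}

```text
clock: 5.52
position: [0.4457, -0.234, 0.0123]
ee_rot: [1.0, 0.0, 0.0, 0.0]
force: [0.3, 0.2, -0.4]
width: 0.062
grip_force: 20.0
```

Emit:
play_rows:
  deltas:
    - {"dx": 0, "dy": 0, "dz": 0.22, "wx": 0, "wy": 0, "wz": 0, "fingers": 5.5}
    - {"dx": 0, "dy": 0, "dz": 0, "wx": 0, "wy": 0, "wz": 0, "fingers": 5.5}
    - {"dx": 0, "dy": 0, "dz": 0, "wx": 0, "wy": 0, "wz": 0, "fingers": 8.8}
    - {"dx": 0, "dy": 0, "dz": 0, "wx": 0, "wy": 0, "wz": 0, "fingers": 8.8}
    - {"dx": 0, "dy": 0, "dz": 0, "wx": 0, "wy": 0, "wz": 0, "fingers": 8.8}
    - {"dx": 0, "dy": 0, "dz": 0, "wx": 0, "wy": 0, "wz": 0, "fingers": 8.8}
    - {"dx": 0, "dy": 0, "dz": -4, "wx": 0, "wy": 0, "wz": 0, "fingers": 8.8}
    - {"dx": -2, "dy": 0, "dz": -5, "wx": 0, "wy": 0, "wz": 0, "fingers": 8.8}

```text
clock: 6.52
position: [0.4252, -0.2337, 0.1001]
ee_rot: [1.0, 0.0, -0.0, -0.0]
force: [-0.3, 0.4, 0.5]
width: 0.0878
grip_force: 0.0
```

Emit:
play_rows:
  deltas:
    - {"dx": -5, "dy": 0, "dz": -3, "wx": 0, "wy": 0, "wz": 0, "fingers": 8.8}
    - {"dx": 0, "dy": 0, "dz": -5, "wx": 0, "wy": 0, "wz": 0, "fingers": 8.8}
    - {"dx": 0, "dy": 0, "dz": -3, "wx": 0, "wy": 0, "wz": 0, "fingers": 8.8}
    - {"dx": 0, "dy": 0, "dz": 0, "wx": 0, "wy": 0, "wz": 0, "fingers": 8.8}

```text
clock: 7.02
position: [0.3756, -0.2343, 0.2112]
ee_rot: [1.0, -0.0, 0.002, 0.002]
force: [-0.9, -0.3, -0.6]
width: 0.0883
grip_force: 0.0
```

```bash
python3 - <<'E'
from h import *
state()
b=(.37,.53,-.32,-.15)
comps('wrist',.016,.024,b); comps('wrist',.04,.06,b); comps('wrist',.003,.012,b)
E
```

```text
7.03 [ 0.3756 -0.2343  0.2112] [ 1.0e+00 -1.0e-04  1.5e-03  1.6e-03] F [-0.9 -0.3 -0.6] w 0.0883 g 0.0
wrist 3032 [317. 127.] circle 0.4458 -0.2347 r 0.032 mean [ 0.4465 -0.2348] z 0.02 ax -2.377
wrist 1269 [318. 127.] circle 0.4452 -0.2342 r 0.015 mean [ 0.4453 -0.2342] z 0.0519 ax 0.823
wrist 6611 [318. 124.] circle 0.4453 -0.2341 r 0.05 mean [ 0.4469 -0.2336] z 0.0081 ax 1.902
wrist 630 [321. 125.] circle 0.4457 -0.2347 r 0.0201 mean [ 0.4463 -0.2363] z 0.0082 ax 3.138
```

The pad is seated: its top is at 20 mm and it is within 1 mm of the post. Next is the bracket.

Emit:
play_rows:
  deltas:
    - {"dx": 2.5, "dy": -5.5, "dz": 0, "wx": 0, "wy": 0, "wz": 0, "fingers": 8.8}
    - {"dx": 2.5, "dy": -5.5, "dz": 0, "wx": 0, "wy": 0, "wz": 0, "fingers": 8.8}
    - {"dx": 2.5, "dy": -5.5, "dz": 0, "wx": 0, "wy": 0, "wz": 0, "fingers": 8.8}
    - {"dx": 2.5, "dy": -5.5, "dz": 0, "wx": 0, "wy": 0, "wz": 0, "fingers": 8.8}
    - {"dx": 2.5, "dy": -5.5, "dz": 0, "wx": 0, "wy": 0, "wz": 0, "fingers": 8.8}
    - {"dx": 2.5, "dy": -5.5, "dz": 0, "wx": 0, "wy": 0, "wz": 0, "fingers": 8.8}
    - {"dx": 2.5, "dy": -5.4, "dz": 0, "wx": 0, "wy": 0, "wz": 0, "fingers": 8.8}
    - {"dx": 0, "dy": 0, "dz": 0, "wx": 0, "wy": 0, "wz": 0, "fingers": 8.8}

```text
clock: 8.18
position: [0.5505, 0.1534, 0.2072]
ee_rot: [1.0, 0.002, -0.002, -0.0]
force: [-0.5, -0.4, -0.3]
width: 0.0881
grip_force: 0.0
```

```bash
python3 - <<'E'
from h import *
state()
comps('wrist',.015,.024,tag='w4'); comps('wrist',.003,.1)
E
```

```text
8.18 [0.5505 0.1534 0.2072] [ 1.0e+00  2.2e-03 -1.6e-03 -1.0e-04] F [-0.5 -0.4 -0.3] w 0.0881 g 0.0
wrist 396 [465.  39.] circle 0.6914 0.0327 r 0.0376 mean [0.6847 0.0419] z 0.0196 ax 1.168
wrist 465 [ 6. 93.] circle 0.6455 0.4045 r 0.024 mean [0.6446 0.3976] z 0.019 ax 2.954
wrist 1634 [329. 123.] circle 0.6221 0.1445 r 0.0269 mean [0.6227 0.1447] z 0.0179 ax 1.057
wrist 1547 [164. 170.] circle 0.5844 0.2802 r 0.027 mean [0.5849 0.2801] z 0.0178 ax 1.89
wrist 1395 [ 39. 258.] circle 0.5073 0.3971 r 0.0275 mean [0.5082 0.3965] z 0.0177 ax 1.995
wrist 356 [213. 328.] circle 0.4452 0.2484 r 0.0172 mean [0.4446 0.2475] z 0.023 ax 3.115
wrist 5480 [486.  24.] circle 0.7003 0.0282 r 0.041 mean [0.6907 0.0303] z 0.036 ax 1.434
wrist 1127 [ 8. 93.] circle 0.6462 0.4109 r 0.0296 mean [0.6448 0.3982] z 0.0128 ax 2.963
wrist 3508 [327. 123.] circle 0.6219 0.1444 r 0.0517 mean [0.6226 0.1442] z 0.0078 ax 1.732
wrist 3625 [166. 170.] circle 0.5844 0.2802 r 0.0523 mean [0.5845 0.2787] z 0.0095 ax 1.385
wrist 3472 [ 45. 252.] circle 0.5079 0.3977 r 0.0522 mean [0.5117 0.3925] z 0.0112 ax 2.288
wrist 472 [212. 327.] circle 0.4448 0.2483 r 0.0171 mean [0.4441 0.2471] z 0.023 ax 3.102
wrist 237 [427. 331.] circle 0.4362 0.0479 r 0.0132 mean [0.4389 0.0501] z 0.0165 ax 2.92
```

View pics/w4.png

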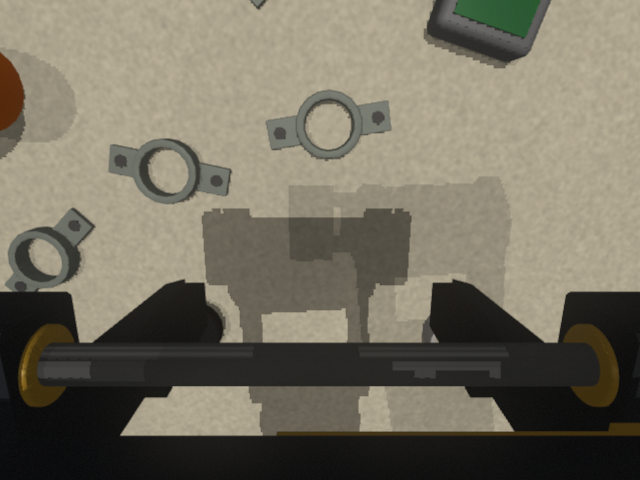

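The target bracket is at pixel (328,124), world (0.622,0.1445), with its ears at a heading of 1.732 rad. I'll turn the gripper across them.

Emit:
play_rows:
  deltas:
    - {"dx": 3.6, "dy": 0.45, "dz": 0, "wx": 0, "wy": 0, "wz": 0, "fingers": 8.8}
    - {"dx": 3.5, "dy": 0.45, "dz": 0, "wx": 0, "wy": 0, "wz": 0, "fingers": 8.8}
    - {"dx": 0, "dy": 0, "dz": 0, "wx": 0, "wy": 0, "wz": -0.18, "fingers": 8.8}
    - {"dx": 0, "dy": 0, "dz": 0, "wx": 0, "wy": 0, "wz": -0.18, "fingers": 8.8}
    - {"dx": 0, "dy": 0, "dz": 0, "wx": 0, "wy": 0, "wz": -0.18, "fingers": 8.8}
    - {"dx": 0, "dy": 0, "dz": 0, "wx": 0, "wy": 0, "wz": -0.18, "fingers": 8.8}
    - {"dx": 0, "dy": 0, "dz": 0, "wx": 0, "wy": 0, "wz": -0.18, "fingers": 8.8}
    - {"dx": 0, "dy": 0, "dz": 0, "wx": 0, "wy": 0, "wz": -0.18, "fingers": 8.8}

```text
clock: 9.28
position: [0.6209, 0.1394, 0.209]
ee_rot: [0.857, 0.516, -0.001, -0.0]
force: [0.7, 0.0, -0.5]
width: 0.088
grip_force: 0.0
```

Emit:
play_rows:
  deltas:
    - {"dx": 0, "dy": 0, "dz": 0, "wx": 0, "wy": 0, "wz": -0.163, "fingers": 8.8}
    - {"dx": 0, "dy": 0, "dz": 0, "wx": 0, "wy": 0, "wz": -0.163, "fingers": 8.8}
    - {"dx": 0, "dy": 0, "dz": 0, "wx": 0, "wy": 0, "wz": -0.163, "fingers": 8.8}
    - {"dx": 0, "dy": 0, "dz": 0, "wx": 0, "wy": 0, "wz": -0.163, "fingers": 8.8}
    - {"dx": 0, "dy": 0, "dz": 4, "wx": 0, "wy": 0, "wz": 0, "fingers": 8.8}
    - {"dx": 0, "dy": 0, "dz": 5, "wx": 0, "wy": 0, "wz": 0, "fingers": 8.8}
    - {"dx": 0, "dy": 0, "dz": 5, "wx": 0, "wy": 0, "wz": 0, "fingers": 8.8}
    - {"dx": 0, "dy": 0, "dz": 0, "wx": 0, "wy": 0, "wz": 0, "fingers": 8.8}

```text
clock: 10.28
position: [0.6191, 0.1395, 0.0663]
ee_rot: [0.649, 0.761, -0.003, -0.003]
force: [0.5, 0.1, -0.1]
width: 0.0883
grip_force: 0.0
```

```bash
cat >> h.py <<'E'
from scipy.spatial.transform import Rotation as Ro
def go(x,y,z):
    st=robot.read_state();R=Ro.from_quat(st['ee_rot']).as_matrix()
    print('tool shift cm',(R.T@(np.array([x,y,z])-st['position'])*100).round(2),'yaw x',np.arctan2(R[1,0],R[0,0]).round(3))
E
python3 - <<'E'
from h import *
state(); go(.6221,.1445,.004)
E
```

```text
10.28 [0.6191 0.1395 0.0663] [ 0.6487  0.7611 -0.0029 -0.003 ] F [ 0.5  0.1 -0.1] w 0.0883 g 0.0
tool shift cm [0.44 0.43 6.22] yaw x 1.73
```

Emit:
play_rows:
  deltas:
    - {"dx": 0.45, "dy": 0.4, "dz": 2, "wx": 0, "wy": 0, "wz": 0, "fingers": 8.8}
    - {"dx": 0, "dy": 0, "dz": 3, "wx": 0, "wy": 0, "wz": 0, "fingers": 8.8}
    - {"dx": 0, "dy": 0, "dz": 1.2, "wx": 0, "wy": 0, "wz": 0, "fingers": 8.8}
    - {"dx": 0, "dy": 0, "dz": 0, "wx": 0, "wy": 0, "wz": 0, "fingers": 4.5}
    - {"dx": 0, "dy": 0, "dz": 0, "wx": 0, "wy": 0, "wz": 0, "fingers": 4.5}
    - {"dx": 0, "dy": 0, "dz": 0, "wx": 0, "wy": 0, "wz": 0, "fingers": 4.5}
    - {"dx": 0, "dy": 0, "dz": 0, "wx": 0, "wy": 0, "wz": 0, "fingers": 4.5}
    - {"dx": 0, "dy": 0, "dz": 0, "wx": 0, "wy": 0, "wz": 0, "fingers": 4.5}
  newtons: 30

```text
clock: 11.28
position: [0.6244, 0.1462, 0.0083]
ee_rot: [0.648, 0.762, 0.0, 0.0]
force: [-3.0, -0.0, 5.9]
width: 0.0529
grip_force: 30.0
```

```bash
python3 - <<'E'
from h import *
state(); go(.4453,-.2342,.1)
E
```

```text
11.28 [0.6244 0.1462 0.0083] [6.479e-01 7.617e-01 1.000e-04 1.000e-04] F [-3.  -0.   5.9] w 0.0529 g 30.0
tool shift cm [-34.68 -23.78  -9.17] yaw x 1.732
```

Emit:
play_rows:
  deltas:
    - {"dx": 0, "dy": 0, "dz": -2, "wx": 0, "wy": 0, "wz": 0, "fingers": 4.5}
    - {"dx": 0, "dy": 0, "dz": -4, "wx": 0, "wy": 0, "wz": 0, "fingers": 4.5}
    - {"dx": 0, "dy": 0, "dz": -4, "wx": 0, "wy": 0, "wz": 0, "fingers": 4.5}
    - {"dx": -2.5, "dy": -1.7, "dz": 0, "wx": 0, "wy": 0, "wz": 0, "fingers": 4.5}
    - {"dx": -5, "dy": -3.4, "dz": 0, "wx": 0, "wy": 0, "wz": 0, "fingers": 4.5}
    - {"dx": -5, "dy": -3.4, "dz": 0, "wx": 0, "wy": 0, "wz": 0, "fingers": 4.5}
    - {"dx": -5, "dy": -3.4, "dz": 0, "wx": 0, "wy": 0, "wz": 0, "fingers": 4.5}
    - {"dx": -5, "dy": -3.4, "dz": 0, "wx": 0, "wy": 0, "wz": 0, "fingers": 4.5}

```text
clock: 12.28
position: [0.5087, -0.102, 0.1077]
ee_rot: [0.648, 0.762, 0.0, 0.0]
force: [0.9, -0.1, -1.7]
width: 0.0528
grip_force: 30.0
```

Emit:
play_rows:
  deltas:
    - {"dx": -5, "dy": -3.4, "dz": 0, "wx": 0, "wy": 0, "wz": 0, "fingers": 4.5}
    - {"dx": -4, "dy": -2.7, "dz": 0, "wx": 0, "wy": 0, "wz": 0, "fingers": 4.5}
    - {"dx": -3, "dy": -2.2, "dz": 0, "wx": 0, "wy": 0, "wz": 0, "fingers": 4.5}
    - {"dx": 0, "dy": 0, "dz": 0, "wx": 0, "wy": 0, "wz": 0, "fingers": 4.5}
    - {"dx": 0, "dy": 0, "dz": 0, "wx": 0, "wy": 0, "wz": 0, "fingers": 4.5}

```text
clock: 12.9
position: [0.447, -0.2316, 0.1075]
ee_rot: [0.648, 0.762, 0.0, -0.0]
force: [-0.0, 0.0, -1.1]
width: 0.0532
grip_force: 30.0
```

```bash
python3 - <<'E'
from h import *
state(); go(.4453,-.2342,.1)
s,X=comps('wrist',.085,.125,tag='w5')
E
```

```text
12.9 [ 0.447  -0.2316  0.1075] [ 6.480e-01  7.616e-01  1.000e-04 -1.000e-04] F [-0.   0.  -1.1] w 0.0532 g 30.0
tool shift cm [-0.22 -0.21  0.75] yaw x 1.732
wrist 13112 [318. 262.] circle 0.4464 -0.2209 r 0.041 mean [ 0.4453 -0.214 ] z 0.1132 ax 1.684
wrist 1390 [318. 398.] circle 0.4552 -0.276 r 0.0131 mean [ 0.4553 -0.2759] z 0.1053 ax -2.979
```

View pics/w5.png

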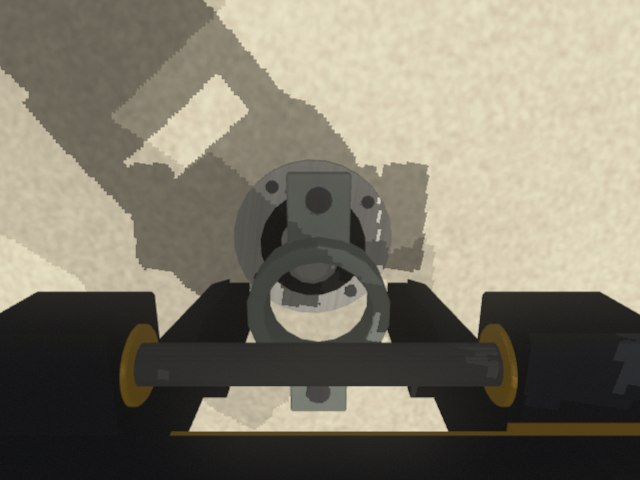

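The bracket hangs level, centre about (318,305), ears front and back. I'll correct by 2 mm and lower it.

Emit:
play_rows:
  deltas:
    - {"dx": -0.1, "dy": -0.2, "dz": 2, "wx": 0, "wy": 0, "wz": 0, "fingers": 4.5}
    - {"dx": 0, "dy": 0, "dz": 2, "wx": 0, "wy": 0, "wz": 0, "fingers": 4.5}
    - {"dx": 0, "dy": 0, "dz": 2, "wx": 0, "wy": 0, "wz": 0, "fingers": 4.5}
    - {"dx": 0, "dy": 0, "dz": 1.5, "wx": 0, "wy": 0, "wz": 0, "fingers": 4.5}
    - {"dx": 0, "dy": 0, "dz": 0, "wx": 0, "wy": 0, "wz": 0, "fingers": 4.5}
    - {"dx": 0, "dy": 0, "dz": 0, "wx": 0, "wy": 0, "wz": 0, "fingers": 4.5}

```text
clock: 13.7
position: [0.4456, -0.2331, 0.0331]
ee_rot: [0.648, 0.762, 0.0, 0.0]
force: [0.8, 1.1, -1.5]
width: 0.0534
grip_force: 30.0
```

Emit:
play_rows:
  deltas:
    - {"dx": 0, "dy": 0, "dz": 0.45, "wx": 0, "wy": 0, "wz": 0, "fingers": 4.5}
    - {"dx": 0, "dy": 0, "dz": 0, "wx": 0, "wy": 0, "wz": 0, "fingers": 4.5}
    - {"dx": 0, "dy": 0, "dz": 0, "wx": 0, "wy": 0, "wz": 0, "fingers": 8.8}
    - {"dx": 0, "dy": 0, "dz": 0, "wx": 0, "wy": 0, "wz": 0, "fingers": 8.8}
    - {"dx": 0, "dy": 0, "dz": 0, "wx": 0, "wy": 0, "wz": 0, "fingers": 8.8}
    - {"dx": 0, "dy": 0, "dz": 0, "wx": 0, "wy": 0, "wz": 0, "fingers": 8.8}
    - {"dx": 0, "dy": 0, "dz": -5, "wx": 0, "wy": 0, "wz": 0, "fingers": 8.8}
    - {"dx": 0, "dy": 0, "dz": -5, "wx": 0, "wy": 0, "wz": 0, "fingers": 8.8}

```text
clock: 14.7
position: [0.4448, -0.2333, 0.1291]
ee_rot: [0.648, 0.762, 0.0, -0.001]
force: [0.6, 0.7, 0.4]
width: 0.0882
grip_force: 0.0
```

Emit:
play_rows:
  deltas:
    - {"dx": -3.5, "dy": 0, "dz": -4, "wx": 0, "wy": 0, "wz": 0, "fingers": 8.8}
    - {"dx": -3.5, "dy": 0, "dz": -4, "wx": 0, "wy": 0, "wz": 0, "fingers": 8.8}
    - {"dx": 0, "dy": 0, "dz": 0, "wx": 0, "wy": 0, "wz": 0, "fingers": 8.8}

```text
clock: 15.08
position: [0.457, -0.305, 0.2104]
ee_rot: [0.649, 0.761, -0.0, 0.003]
force: [0.4, 0.4, -1.1]
width: 0.0881
grip_force: 0.0
```

```bash
python3 - <<'E'
from h import *
state()
b=(.37,.53,-.32,-.15)
comps('wrist',.034,.042,b); comps('wrist',.022,.03,b);comps('wrist',.046,.06,b)
go(.433+.01,.035-.07,.21)
E
```

```text
15.07 [ 0.457  -0.305   0.2104] [ 6.487e-01  7.611e-01 -4.000e-04  3.000e-03] F [ 0.4  0.4 -1.1] w 0.0881 g 0.0
wrist 1838 [318. 119.] circle 0.447 -0.2338 r 0.027 mean [ 0.4469 -0.2332] z 0.0379 ax 1.959
wrist 1065 [319.  71.] circle 0.4412 -0.1966 r 0.0171 mean [ 0.4409 -0.1953] z 0.0262 ax 2.181
wrist 870 [319. 173.] circle 0.4529 -0.2712 r 0.0172 mean [ 0.4532 -0.2718] z 0.0262 ax 2.465
wrist 1126 [317. 125.] circle 0.4451 -0.2333 r 0.0145 mean [ 0.4452 -0.2335] z 0.0528 ax -2.558
tool shift cm [26.52  3.02 -0.26] yaw x 1.732
```

The bracket is seated: its top is at 38 mm, about 1.6 mm off the axis. Next is the sleeve.

Emit:
play_rows:
  deltas:
    - {"dx": 5.3, "dy": 0.6, "dz": 0, "wx": 0, "wy": 0, "wz": 0, "fingers": 8.8}
    - {"dx": 5.3, "dy": 0.6, "dz": 0, "wx": 0, "wy": 0, "wz": 0, "fingers": 8.8}
    - {"dx": 5.3, "dy": 0.6, "dz": 0, "wx": 0, "wy": 0, "wz": 0, "fingers": 8.8}
    - {"dx": 5.3, "dy": 0.6, "dz": 0, "wx": 0, "wy": 0, "wz": 0, "fingers": 8.8}
    - {"dx": 5.3, "dy": 0.6, "dz": 0, "wx": 0, "wy": 0, "wz": 0, "fingers": 8.8}
    - {"dx": 0, "dy": 0, "dz": 0, "wx": 0, "wy": 0, "wz": 0, "fingers": 8.8}
    - {"dx": 0, "dy": 0, "dz": 0, "wx": 0, "wy": 0, "wz": 0, "fingers": 8.8}

```text
clock: 16.1
position: [0.443, -0.036, 0.2074]
ee_rot: [0.648, 0.762, -0.0, -0.001]
force: [-0.8, -0.7, 0.1]
width: 0.0881
grip_force: 0.0
```

```bash
python3 - <<'E'
from h import *
state()
b=(.3,.6,-.1,.35)
comps('wrist',.025,.035,b,tag='w6');comps('wrist',.019,.03,(.3,.6,.15,.35))
go(.4335,.0335,.01)
E
```

```text
16.1 [ 0.443  -0.036   0.2074] [ 6.476e-01  7.620e-01 -3.000e-04 -6.000e-04] F [-0.8 -0.7  0.1] w 0.0881 g 0.0
wrist 1179 [316. 130.] circle 0.4323 0.0278 r 0.025 mean [0.4322 0.0285] z 0.0279 ax 1.882
tool shift cm [ 7.1   0.17 19.76] yaw x 1.731
```

Emit:
play_rows:
  deltas:
    - {"dx": 3.2, "dy": 0, "dz": 3, "wx": 0, "wy": 0, "wz": 0, "fingers": 8.8}
    - {"dx": 3.2, "dy": 0, "dz": 3, "wx": 0, "wy": 0, "wz": 0, "fingers": 8.8}
    - {"dx": 0, "dy": 0, "dz": 5, "wx": 0, "wy": 0, "wz": 0, "fingers": 8.8}
    - {"dx": 0, "dy": 0, "dz": 3.5, "wx": 0, "wy": 0, "wz": 0, "fingers": 8.8}
    - {"dx": 0, "dy": 0, "dz": 0, "wx": 0, "wy": 0, "wz": 0, "fingers": 8.8}
    - {"dx": 0, "dy": 0, "dz": 0, "wx": 0, "wy": 0, "wz": 0, "fingers": 8.8}

```text
clock: 16.95
position: [0.4339, 0.0263, 0.064]
ee_rot: [0.648, 0.761, 0.0, 0.001]
force: [0.1, -0.0, 0.3]
width: 0.0881
grip_force: 0.0
```

```bash
python3 - <<'E'
from h import *
go(.4323,.0278,.009)
E
```

```text
tool shift cm [ 0.17 -0.14  5.5 ] yaw x 1.731
```

Emit:
play_rows:
  deltas:
    - {"dx": 0.15, "dy": -0.15, "dz": 2.5, "wx": 0, "wy": 0, "wz": 0, "fingers": 8.8}
    - {"dx": 0, "dy": 0, "dz": 2.5, "wx": 0, "wy": 0, "wz": 0, "fingers": 8.8}
    - {"dx": 0, "dy": 0, "dz": 0.5, "wx": 0, "wy": 0, "wz": 0, "fingers": 8.8}
    - {"dx": 0, "dy": 0, "dz": 0, "wx": 0, "wy": 0, "wz": 0, "fingers": 4.2}
    - {"dx": 0, "dy": 0, "dz": 0, "wx": 0, "wy": 0, "wz": 0, "fingers": 4.2}
    - {"dx": 0, "dy": 0, "dz": 0, "wx": 0, "wy": 0, "wz": 0, "fingers": 4.2}
    - {"dx": 0, "dy": 0, "dz": 0, "wx": 0, "wy": 0, "wz": 0, "fingers": 4.2}
    - {"dx": 0, "dy": 0, "dz": 0, "wx": 0, "wy": 0, "wz": 0, "fingers": 4.2}
  newtons: 20

```text
clock: 17.95
position: [0.4315, 0.0282, 0.0083]
ee_rot: [0.648, 0.762, 0.0, 0.0]
force: [-0.6, 0.1, 4.6]
width: 0.0491
grip_force: 19.9
```

Emit:
play_rows:
  deltas:
    - {"dx": 0, "dy": 0, "dz": -2, "wx": 0, "wy": 0, "wz": 0, "fingers": 4.2}
    - {"dx": 0, "dy": 0, "dz": -4, "wx": 0, "wy": 0, "wz": 0, "fingers": 4.2}
    - {"dx": 0, "dy": 0, "dz": -4, "wx": 0, "wy": 0, "wz": 0, "fingers": 4.2}
    - {"dx": 0, "dy": 0, "dz": 0, "wx": 0, "wy": 0, "wz": 0, "fingers": 4.2}

```text
clock: 18.45
position: [0.4324, 0.0281, 0.11]
ee_rot: [0.648, 0.762, 0.001, 0.002]
force: [0.4, -0.6, -2.7]
width: 0.0488
grip_force: 19.9
```

```bash
python3 - <<'E'
from h import *
state();go(.4453,-.2342,.11)
s=snap('wrist','w7');X=cloud(s)
E
```

```text
18.45 [0.4324 0.0281 0.11  ] [0.6479 0.7617 0.0012 0.0022] F [ 0.4 -0.6 -2.7] w 0.0488 g 19.9
tool shift cm [-26.1   -2.94   0.03] yaw x 1.732
```

View pics/w7.png

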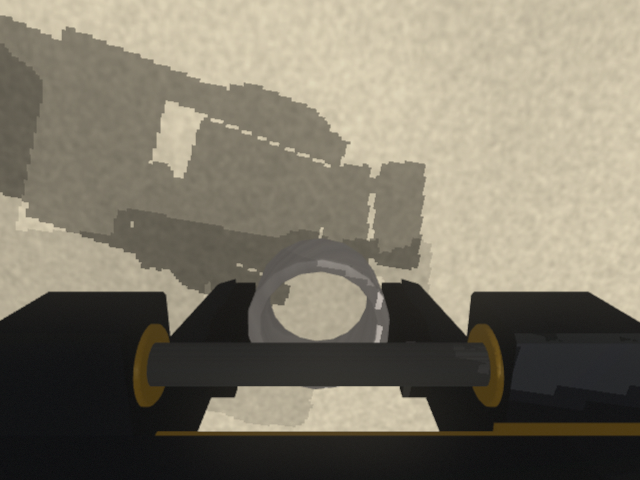

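The sleeve is held upright, centred at (318,312). I'll carry it to the post.

Emit:
play_rows:
  deltas:
    - {"dx": -4, "dy": -0.45, "dz": 0, "wx": 0, "wy": 0, "wz": 0, "fingers": 4.2}
    - {"dx": -6, "dy": -0.7, "dz": 0, "wx": 0, "wy": 0, "wz": 0, "fingers": 4.2}
    - {"dx": -6, "dy": -0.7, "dz": 0, "wx": 0, "wy": 0, "wz": 0, "fingers": 4.2}
    - {"dx": -6, "dy": -0.65, "dz": 0, "wx": 0, "wy": 0, "wz": 0, "fingers": 4.2}
    - {"dx": -4.1, "dy": -0.4, "dz": 0, "wx": 0, "wy": 0, "wz": 0, "fingers": 4.2}
    - {"dx": 0, "dy": 0, "dz": 0, "wx": 0, "wy": 0, "wz": 0, "fingers": 4.2}
    - {"dx": 0, "dy": 0, "dz": 0, "wx": 0, "wy": 0, "wz": 0, "fingers": 4.2}

```text
clock: 19.38
position: [0.444, -0.233, 0.1068]
ee_rot: [0.648, 0.762, 0.0, -0.002]
force: [0.7, 0.1, -1.7]
width: 0.0485
grip_force: 19.9
```

```bash
python3 - <<'E'
from h import *
state();go(.4453,-.2342,.0463)
E
```

```text
19.38 [ 0.444  -0.233   0.1068] [ 6.480e-01  7.617e-01  1.000e-04 -1.500e-03] F [ 0.7  0.1 -1.7] w 0.0485 g 19.9
tool shift cm [-0.15  0.12  6.05] yaw x 1.732
```

Emit:
play_rows:
  deltas:
    - {"dx": -0.1, "dy": 0.1, "dz": 2, "wx": 0, "wy": 0, "wz": 0, "fingers": 4.2}
    - {"dx": 0, "dy": 0, "dz": 1.5, "wx": 0, "wy": 0, "wz": 0, "fingers": 4.2}
    - {"dx": 0, "dy": 0, "dz": 1.2, "wx": 0, "wy": 0, "wz": 0, "fingers": 4.2}
    - {"dx": 0, "dy": 0, "dz": 0.8, "wx": 0, "wy": 0, "wz": 0, "fingers": 4.2}
    - {"dx": 0, "dy": 0, "dz": 0, "wx": 0, "wy": 0, "wz": 0, "fingers": 4.2}
    - {"dx": 0, "dy": 0, "dz": 0, "wx": 0, "wy": 0, "wz": 0, "fingers": 4.2}

```text
clock: 20.12
position: [0.446, -0.2349, 0.0534]
ee_rot: [0.648, 0.762, 0.0, 0.0]
force: [-0.1, -0.6, -1.3]
width: 0.0486
grip_force: 19.9
```

Within 1 mm in xy; 7 mm left to lower.

Emit:
play_rows:
  deltas:
    - {"dx": 0, "dy": 0, "dz": 0.5, "wx": 0, "wy": 0, "wz": 0, "fingers": 4.2}
    - {"dx": 0, "dy": 0, "dz": 0.15, "wx": 0, "wy": 0, "wz": 0, "fingers": 4.2}
    - {"dx": 0, "dy": 0, "dz": 0, "wx": 0, "wy": 0, "wz": 0, "fingers": 4.2}
    - {"dx": 0, "dy": 0, "dz": 0, "wx": 0, "wy": 0, "wz": 0, "fingers": 4.2}

```text
clock: 20.62
position: [0.4458, -0.2349, 0.0466]
ee_rot: [0.648, 0.762, 0.0, 0.0]
force: [0.0, -0.1, -1.2]
width: 0.0485
grip_force: 19.9
```

Emit:
play_rows:
  deltas:
    - {"dx": 0, "dy": 0, "dz": 0.1, "wx": 0, "wy": 0, "wz": 0, "fingers": 4.2}
    - {"dx": 0, "dy": 0, "dz": 0, "wx": 0, "wy": 0, "wz": 0, "fingers": 8.8}
    - {"dx": 0, "dy": 0, "dz": 0, "wx": 0, "wy": 0, "wz": 0, "fingers": 8.8}
    - {"dx": 0, "dy": 0, "dz": 0, "wx": 0, "wy": 0, "wz": 0, "fingers": 8.8}
    - {"dx": 0, "dy": 0, "dz": 0, "wx": 0, "wy": 0, "wz": 0, "fingers": 8.8}
    - {"dx": 0, "dy": 0, "dz": -4, "wx": 0, "wy": 0, "wz": 0, "fingers": 8.8}
    - {"dx": 0, "dy": 0, "dz": -4, "wx": 0, "wy": 0, "wz": 0, "fingers": 8.8}

```text
clock: 21.5
position: [0.4456, -0.2347, 0.1263]
ee_rot: [0.648, 0.762, 0.0, -0.001]
force: [0.4, 0.4, 0.1]
width: 0.0882
grip_force: 0.0
```

Emit:
play_rows:
  deltas:
    - {"dx": -3.5, "dy": 0, "dz": -5, "wx": 0, "wy": 0, "wz": 0, "fingers": 8.8}
    - {"dx": -3.5, "dy": 0, "dz": -4, "wx": 0, "wy": 0, "wz": 0, "fingers": 8.8}
    - {"dx": 0, "dy": 0, "dz": 0, "wx": 0, "wy": 0, "wz": 0, "fingers": 8.8}

```text
clock: 21.88
position: [0.4577, -0.3063, 0.218]
ee_rot: [0.649, 0.761, -0.0, 0.003]
force: [-0.6, 0.3, 0.4]
width: 0.088
grip_force: 0.0
```

```bash
python3 - <<'E'
from h import *
state()
b=(.37,.53,-.32,-.15)
comps('wrist',.06,.07,b,tag='w8'); comps('wrist',.046,.056,b);comps('wrist',.03,.042,b)
go(.4375+.01,.26-.07,.21)
E
```

```text
21.88 [ 0.4577 -0.3063  0.218 ] [ 6.487e-01  7.611e-01 -4.000e-04  3.000e-03] F [-0.6  0.3  0.4] w 0.088 g 0.0
wrist 1498 [317. 118.] circle 0.4473 -0.235 r 0.0251 mean [ 0.4472 -0.2343] z 0.0659 ax 0.902
wrist 1068 [316. 121.] circle 0.4453 -0.2335 r 0.0143 mean [ 0.4452 -0.2335] z 0.0528 ax 0.905
tool shift cm [48.8   7.02  0.53] yaw x 1.732
```

View pics/w8.png

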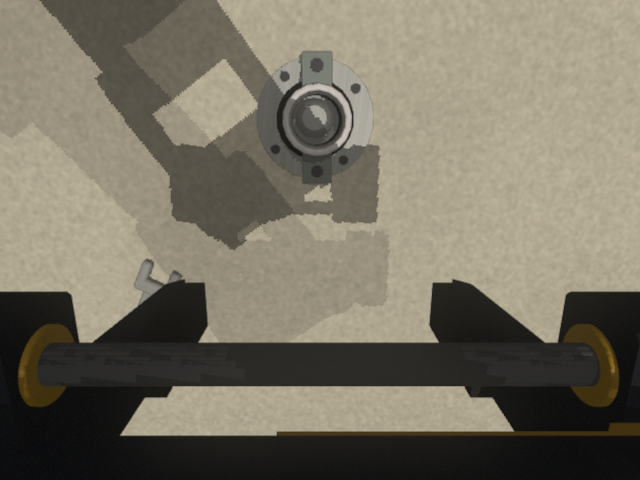

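The sleeve is seated: its top is at 66 mm, centre (0.447,-0.235), seen at (316,118). Next is the cap.

Emit:
play_rows:
  deltas:
    - {"dx": 5, "dy": 0.8, "dz": 0, "wx": 0, "wy": 0, "wz": 0, "fingers": 8.8}
    - {"dx": 6, "dy": 0.9, "dz": 0, "wx": 0, "wy": 0, "wz": 0, "fingers": 8.8}
    - {"dx": 6, "dy": 0.9, "dz": 0, "wx": 0, "wy": 0, "wz": 0, "fingers": 8.8}
    - {"dx": 6, "dy": 0.9, "dz": 0, "wx": 0, "wy": 0, "wz": 0, "fingers": 8.8}
    - {"dx": 6, "dy": 0.9, "dz": 0, "wx": 0, "wy": 0, "wz": 0, "fingers": 8.8}
    - {"dx": 6, "dy": 0.9, "dz": 0, "wx": 0, "wy": 0, "wz": 0, "fingers": 8.8}
    - {"dx": 6, "dy": 0.9, "dz": 0, "wx": 0, "wy": 0, "wz": 0, "fingers": 8.8}
    - {"dx": 6, "dy": 0.8, "dz": 0, "wx": 0, "wy": 0, "wz": 0, "fingers": 8.8}

```text
clock: 23.02
position: [0.4492, 0.1736, 0.2144]
ee_rot: [0.648, 0.762, -0.001, -0.001]
force: [1.3, 0.2, 0.3]
width: 0.0882
grip_force: 0.0
```

Emit:
play_rows:
  deltas:
    - {"dx": 0, "dy": 0, "dz": 0, "wx": 0, "wy": 0, "wz": 0, "fingers": 8.8}
    - {"dx": 0, "dy": 0, "dz": 0, "wx": 0, "wy": 0, "wz": 0, "fingers": 8.8}

```text
clock: 23.28
position: [0.4499, 0.1713, 0.2146]
ee_rot: [0.648, 0.762, -0.001, -0.001]
force: [-0.2, -0.4, -0.8]
width: 0.0882
grip_force: 0.0
```

```bash
python3 - <<'E'
from h import *
state()
comps('wrist',.019,.03,(.3,.6,.15,.35));go(.4375,.26,.012)
E
```

```text
23.27 [0.4499 0.1713 0.2146] [ 6.475e-01  7.621e-01 -9.000e-04 -6.000e-04] F [-0.2 -0.4 -0.8] w 0.0882 g 0.0
wrist 3514 [323.  88.] circle 0.4392 0.2678 r 0.0261 mean [0.4391 0.268 ] z 0.024 ax 0.919
tool shift cm [ 9.03  0.2  20.29] yaw x 1.731
```

Emit:
play_rows:
  deltas:
    - {"dx": 4.8, "dy": 0.25, "dz": 3, "wx": 0, "wy": 0, "wz": 0, "fingers": 8.8}
    - {"dx": 4.8, "dy": 0.25, "dz": 3, "wx": 0, "wy": 0, "wz": 0, "fingers": 8.8}
    - {"dx": 0, "dy": 0, "dz": 5, "wx": 0, "wy": 0, "wz": 0, "fingers": 8.8}
    - {"dx": 0, "dy": 0, "dz": 4, "wx": 0, "wy": 0, "wz": 0, "fingers": 8.8}
    - {"dx": 0, "dy": 0, "dz": 0, "wx": 0, "wy": 0, "wz": 0, "fingers": 8.8}
    - {"dx": 0, "dy": 0, "dz": 0, "wx": 0, "wy": 0, "wz": 0, "fingers": 8.8}

```text
clock: 24.08
position: [0.4413, 0.2662, 0.0669]
ee_rot: [0.649, 0.761, 0.001, 0.0]
force: [0.2, 0.4, -0.6]
width: 0.0877
grip_force: 0.0
```

```bash
python3 - <<'E'
from h import *
state();go(.4392,.2678,.009)
E
```

```text
24.07 [0.4413 0.2662 0.0669] [6.485e-01 7.612e-01 8.000e-04 5.000e-04] F [ 0.2  0.4 -0.6] w 0.0877 g 0.0
tool shift cm [ 0.19 -0.19  5.79] yaw x 1.73
```

Emit:
play_rows:
  deltas:
    - {"dx": 0.15, "dy": -0.15, "dz": 2.5, "wx": 0, "wy": 0, "wz": 0, "fingers": 8.8}
    - {"dx": 0, "dy": 0, "dz": 2.5, "wx": 0, "wy": 0, "wz": 0, "fingers": 8.8}
    - {"dx": 0, "dy": 0, "dz": 0.7, "wx": 0, "wy": 0, "wz": 0, "fingers": 8.8}
    - {"dx": 0, "dy": 0, "dz": 0, "wx": 0, "wy": 0, "wz": 0, "fingers": 4.4}
    - {"dx": 0, "dy": 0, "dz": 0, "wx": 0, "wy": 0, "wz": 0, "fingers": 4.4}
    - {"dx": 0, "dy": 0, "dz": 0, "wx": 0, "wy": 0, "wz": 0, "fingers": 4.4}
    - {"dx": 0, "dy": 0, "dz": 0, "wx": 0, "wy": 0, "wz": 0, "fingers": 4.4}
    - {"dx": 0, "dy": 0, "dz": 0, "wx": 0, "wy": 0, "wz": 0, "fingers": 4.4}
  newtons: 20

```text
clock: 25.08
position: [0.4387, 0.2681, 0.009]
ee_rot: [0.648, 0.762, 0.0, 0.0]
force: [-1.4, -0.1, 4.4]
width: 0.0511
grip_force: 20.0
```

Emit:
play_rows:
  deltas:
    - {"dx": 0, "dy": 0, "dz": -2, "wx": 0, "wy": 0, "wz": 0, "fingers": 4.4}
    - {"dx": 0, "dy": 0, "dz": -5, "wx": 0, "wy": 0, "wz": 0, "fingers": 4.4}
    - {"dx": 0, "dy": 0, "dz": -5, "wx": 0, "wy": 0, "wz": 0, "fingers": 4.4}
    - {"dx": 0, "dy": 0, "dz": 0, "wx": 0, "wy": 0, "wz": 0, "fingers": 4.4}

```text
clock: 25.58
position: [0.4399, 0.2685, 0.1316]
ee_rot: [0.648, 0.762, 0.003, 0.002]
force: [0.2, -0.9, -1.4]
width: 0.0511
grip_force: 20.0
```

```bash
python3 - <<'E'
from h import *
state();go(.4468,-.235,.13)
s,X=comps('wrist',.1,.17,tag='w9')
E
```

```text
25.57 [0.4399 0.2685 0.1316] [0.6479 0.7617 0.0029 0.0018] F [ 0.2 -0.9 -1.4] w 0.0511 g 20.0
tool shift cm [-49.81  -7.4    0.05] yaw x 1.732
wrist 17407 [318. 301.] circle 0.439 0.2778 r 0.0421 mean [0.4394 0.2765] z 0.1468 ax -2.981
```

View pics/w9.png

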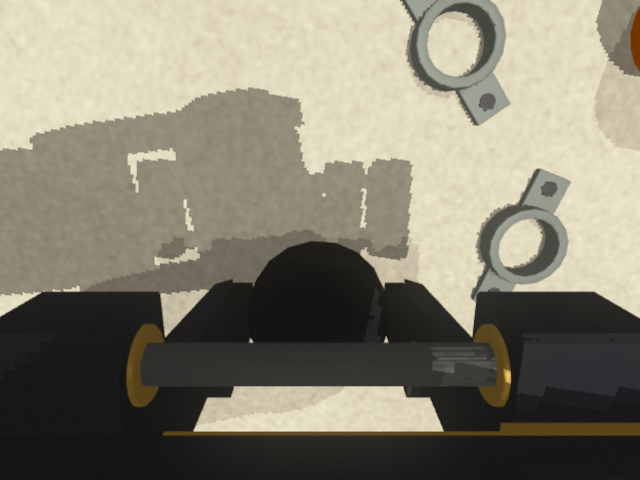

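The cap is held level, centred at (318,312). I'll carry it over.

Emit:
play_rows:
  deltas:
    - {"dx": -4, "dy": -0.6, "dz": 0, "wx": 0, "wy": 0, "wz": 0, "fingers": 4.4}
    - {"dx": -6, "dy": -0.9, "dz": 0, "wx": 0, "wy": 0, "wz": 0, "fingers": 4.4}
    - {"dx": -6, "dy": -0.9, "dz": 0, "wx": 0, "wy": 0, "wz": 0, "fingers": 4.4}
    - {"dx": -6, "dy": -0.9, "dz": 0, "wx": 0, "wy": 0, "wz": 0, "fingers": 4.4}
    - {"dx": -6, "dy": -0.9, "dz": 0, "wx": 0, "wy": 0, "wz": 0, "fingers": 4.4}
    - {"dx": -6, "dy": -0.9, "dz": 0, "wx": 0, "wy": 0, "wz": 0, "fingers": 4.4}
    - {"dx": -6, "dy": -0.9, "dz": 0, "wx": 0, "wy": 0, "wz": 0, "fingers": 4.4}
    - {"dx": -6, "dy": -0.9, "dz": 0, "wx": 0, "wy": 0, "wz": 0, "fingers": 4.4}

```text
clock: 26.62
position: [0.4432, -0.1987, 0.1269]
ee_rot: [0.648, 0.762, -0.0, -0.002]
force: [1.2, 0.6, -1.4]
width: 0.0511
grip_force: 20.0
```

Emit:
play_rows:
  deltas:
    - {"dx": -3.8, "dy": -0.5, "dz": 0, "wx": 0, "wy": 0, "wz": 0, "fingers": 4.4}
    - {"dx": 0, "dy": 0, "dz": 0, "wx": 0, "wy": 0, "wz": 0, "fingers": 4.4}
    - {"dx": 0, "dy": 0, "dz": 0, "wx": 0, "wy": 0, "wz": 0, "fingers": 4.4}

```text
clock: 27.0
position: [0.4448, -0.2343, 0.1273]
ee_rot: [0.648, 0.762, 0.0, -0.002]
force: [-0.2, 1.1, -0.9]
width: 0.0506
grip_force: 20.0
```

```bash
python3 - <<'E'
from h import *
state();go(.4468,-.235,.065)
E
```

```text
27.0 [ 0.4448 -0.2343  0.1273] [ 6.479e-01  7.617e-01  1.000e-04 -1.500e-03] F [-0.2  1.1 -0.9] w 0.0506 g 20.0
tool shift cm [-0.12  0.2   6.23] yaw x 1.732
```

Emit:
play_rows:
  deltas:
    - {"dx": -0.05, "dy": 0.1, "dz": 2, "wx": 0, "wy": 0, "wz": 0, "fingers": 4.4}
    - {"dx": 0, "dy": 0, "dz": 1.7, "wx": 0, "wy": 0, "wz": 0, "fingers": 4.4}
    - {"dx": 0, "dy": 0, "dz": 1, "wx": 0, "wy": 0, "wz": 0, "fingers": 4.4}
    - {"dx": 0, "dy": 0, "dz": 0, "wx": 0, "wy": 0, "wz": 0, "fingers": 4.4}
    - {"dx": 0, "dy": 0, "dz": 0, "wx": 0, "wy": 0, "wz": 0, "fingers": 4.4}

```text
clock: 27.62
position: [0.4467, -0.2356, 0.082]
ee_rot: [0.648, 0.762, 0.0, 0.0]
force: [0.7, -0.4, -0.8]
width: 0.0506
grip_force: 20.0
```

Emit:
play_rows:
  deltas:
    - {"dx": 0, "dy": 0, "dz": 0.8, "wx": 0, "wy": 0, "wz": 0, "fingers": 4.4}
    - {"dx": 0, "dy": 0, "dz": 0.6, "wx": 0, "wy": 0, "wz": 0, "fingers": 4.4}
    - {"dx": 0, "dy": 0, "dz": 0.2, "wx": 0, "wy": 0, "wz": 0, "fingers": 4.4}
    - {"dx": 0, "dy": 0, "dz": 0, "wx": 0, "wy": 0, "wz": 0, "fingers": 4.4}
    - {"dx": 0, "dy": 0, "dz": 0, "wx": 0, "wy": 0, "wz": 0, "fingers": 4.4}

```text
clock: 28.25
position: [0.4465, -0.2358, 0.0657]
ee_rot: [0.648, 0.762, 0.0, 0.0]
force: [-0.3, 0.6, 0.3]
width: 0.0511
grip_force: 20.0
```

Emit:
play_rows:
  deltas:
    - {"dx": 0, "dy": 0, "dz": 0.07, "wx": 0, "wy": 0, "wz": 0, "fingers": 4.4}
    - {"dx": 0, "dy": 0, "dz": 0, "wx": 0, "wy": 0, "wz": 0, "fingers": 8.8}
    - {"dx": 0, "dy": 0, "dz": 0, "wx": 0, "wy": 0, "wz": 0, "fingers": 8.8}
    - {"dx": 0, "dy": 0, "dz": 0, "wx": 0, "wy": 0, "wz": 0, "fingers": 8.8}
    - {"dx": 0, "dy": 0, "dz": 0, "wx": 0, "wy": 0, "wz": 0, "fingers": 8.8}
    - {"dx": 0, "dy": 0, "dz": -4, "wx": 0, "wy": 0, "wz": 0, "fingers": 8.8}
    - {"dx": 0, "dy": 0, "dz": -4, "wx": 0, "wy": 0, "wz": 0, "fingers": 8.8}

```text
clock: 29.12
position: [0.4463, -0.2356, 0.1457]
ee_rot: [0.648, 0.762, 0.0, -0.001]
force: [0.8, -0.4, 0.5]
width: 0.0883
grip_force: 0.0
```

Emit:
play_rows:
  deltas:
    - {"dx": -3.5, "dy": 0, "dz": -4, "wx": 0, "wy": 0, "wz": 0, "fingers": 8.8}
    - {"dx": -3.5, "dy": 0, "dz": -4, "wx": 0, "wy": 0, "wz": 0, "fingers": 8.8}
    - {"dx": 0, "dy": 0, "dz": 0, "wx": 0, "wy": 0, "wz": 0, "fingers": 8.8}
    - {"dx": 0, "dy": 0, "dz": 0, "wx": 0, "wy": 0, "wz": 0, "fingers": 8.8}

```text
clock: 29.62
position: [0.4572, -0.3041, 0.2238]
ee_rot: [0.648, 0.762, 0.0, -0.001]
force: [-0.6, 0.4, -1.0]
width: 0.0882
grip_force: 0.0
```

```bash
python3 - <<'E'
from h import *
state()
b=(.37,.53,-.32,-.15)
s,X=comps('wrist',.07,.09,b,tag='w10'); comps('wrist',.022,.03,b)
m=(abs(X[...,2]-.08)<.008)&(abs(X[...,0]-.446)<.03)&(abs(X[...,1]+.235)<.03)
p=X[m];A=np.c_[p[:,:2],np.ones(len(p))];print('tilt',np.linalg.lstsq(A,p[:,2],rcond=None)[0][:2])
E
```

```text
29.62 [ 0.4572 -0.3041  0.2238] [ 6.480e-01  7.616e-01  2.000e-04 -1.000e-03] F [-0.6  0.4 -1. ] w 0.0882 g 0.0
wrist 4407 [319. 125.] circle 0.4479 -0.2358 r 0.026 mean [ 0.4479 -0.2355] z 0.08 ax -3.047
wrist 909 [318.  73.] circle 0.4409 -0.1959 r 0.0167 mean [ 0.4407 -0.1949] z 0.0262 ax -2.868
wrist 672 [318. 174.] circle 0.4536 -0.2733 r 0.0154 mean [ 0.4537 -0.2742] z 0.0262 ax -3.025
tilt [0.00149722 0.00062859]
```

View pics/w10.png

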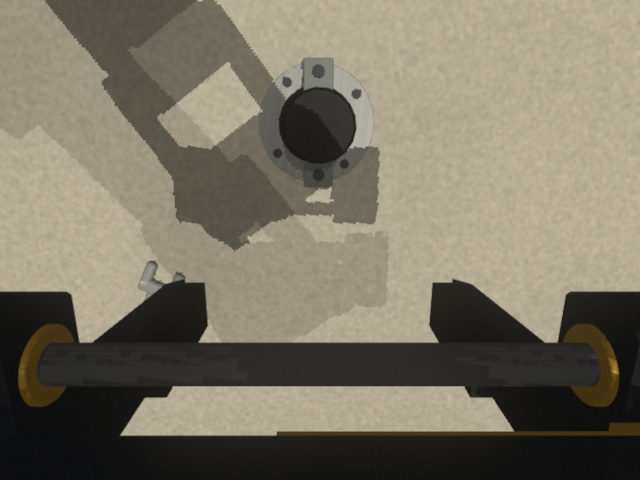

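The cap is seated flat: its top is at 80 mm, tilt under 0.002 rad, seen at (318,125), and the stack is centred. The gripper is clear, so I'm handing in.

```bash
python3 -c "
from station import robot
print(robot.sign_off())"
```

```text
the job is handed in; nothing more can be done
None
```

The pad, bracket, sleeve and cap are stacked flat on the mast foot, with the last wrist picture showing the cap's top at 80 mm and level; the job is handed in at about 30 s, with no verdict shown.

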